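# Close a pressure vessel to the click of a torque wrench

### The job

Take the click-type torque wrench from the mat, set its socket fully down over the hex nut on top of the steel pressure vessel without pressing the vessel's sprung support to the bottom, and turn clockwise until the nut is home and the wrench clicks, that is, its handle breaks away at the set torque. Stop at the click, before the handle runs on to its end stop; then lift the wrench off and lay it flat on the mat again, without dropping it and without disturbing the things around.

Things in the scene. Friction and masses are not known exactly. Their poses are not given: they have to be found in the camera images.
- wrench: Steel head of the loose torque wrench (whole: about 0.55 kg, 252 mm long, balance point 120 mm from the head's axis). Hex socket open downwards, inside 43 mm across flats, 22 mm deep, outside 55; round cap 60 mm wide, top 36 mm above the mouth. Origin: centre of the mouth (underside); z up; handle along -x; two opposite flats face +x and -x. Starts flat on the mat, handle towards the robot
- grip (a point): Middle of the wrench's black grip, 130 mm from the head's axis, 26 mm above the mouth's level. Grip: 22 mm wide, 22 mm high, 125 mm long; on the mat it hangs free by 15 mm, as the wrench stands on its head and on the steel end knob (post, 32 mm diameter, 38 mm high, 206 mm from the head's axis). Axes turn with the handle: -x from head to end knob, z up
- handle (a joint): Breakaway angle of the handle about the head's vertical axis, relative to the head, clockwise from above (rad). A spring holds it at 0 up to the set torque, 1.8 N m clockwise (up to 14 N at the grip); then it gives at a nearly steady torque (2.15 N m at the end stop, 0.24). Above 0.10 it has clicked. Springs back to 0 when let go; solid anticlockwise
- nut_top (a point): Centre of the top of the steel hex nut, 129 mm above the bench. Nut: 40 mm across flats, 25 mm high, top 5 mm tapered to 31 mm diameter. Axes turn with the nut: z up, two opposite flats face +x and -x. On a fully seated socket the roof rests on the nut's top, the mouth 22 mm below this point, 3 mm above the lid. Play: 1.5 mm each side, 0.15 to 0.2 rad of turn either way
- nut (a joint): Angle of the nut about its vertical axis, clockwise from above is positive (rad). It starts between 0.15 and 0.55, oiled, turns against 0.25 N m of friction, and is home, against a solid stop, at 1.0
- saddle (a joint): How far the vessel (steel cylinder, lid 86 mm wide, lid's top 104 mm above the bench) is pressed down into its sprung support (m). About 0 unloaded; about 5 N per mm; at 0.006 (some 31 N, the wrench's weight included) it is as good as at the bottom; hard stop at 0.007
- station: Fixed round foot that carries the vessel, grey, 150 mm in diameter, 22 mm high, on the bench. Origin: centre of its underside, on the nut's axis. It stands left or right of the middle, the mat on the other side
- mat: Grey mat fixed to the bench, 340 x 180 x 4 mm (x, y, z). Origin: centre of its underside, on the bench
- jar: Bystander: white plastic jar, 44 mm diameter, 70 mm high. Origin: centre of its underside
- amber_bottle: Bystander: amber glass bottle, 60 mm diameter, 130 mm high. Origin: centre of its underside
- seal_ring: Bystander: flat white ring, 52 mm outside diameter, 6 mm high. Origin: centre of its underside
- beaker: Bystander: glass beaker, 68 mm diameter, 80 mm high. Origin: centre of its underside
Not all that is in view belongs to the job. What is meant by the station is not brown, and is the smaller of those in its own colour.

How it is judged (in metres and radians):
On the way, in this order (a step that is already met when the one before it is completed fails the run):
1. the wrench's socket is fully down on the nut (within 5 mm of its axis, mouth at least 18 mm below the nut's top, level), the nut not yet home (horizontal distance between wrench and nut_top below 0.005 m and z of wrench in the frame of nut_top below -0.018 m and angle between wrench's own z axis and vertical below 0.1 rad and value of joint nut below 0.9 rad), for 0.1 s.
2. with the socket on the nut and the nut home (above 0.95 rad), the handle breaks away past 0.10 rad (horizontal distance between wrench and nut_top below 0.005 m and z of wrench in the frame of nut_top below -0.018 m and angle between wrench's own z axis and vertical below 0.1 rad and value of joint nut above 0.95 rad and value of joint handle above 0.1 rad), for 0.05 s.
At the end, for the whole second after the job is handed in: The nut is home (above 0.93 rad); the wrench lies flat on the mat (within 0.08 rad of level, mouth below 10 mm and grip middle below 36 mm above the bench), head centre and grip middle both over the mat, handle sprung back (below 0.04 rad), at rest; the vessel is unloaded (value of joint nut above 0.93 rad and value of joint handle below 0.04 rad and angle between wrench's own z axis and vertical below 0.08 rad and height (world z) of wrench below 0.01 m and height (world z) of grip below 0.036 m and x of wrench in the frame of mat between -0.17 and 0.17 m and y of wrench in the frame of mat between -0.09 and 0.09 m and x of grip in the frame of mat between -0.17 and 0.17 m and y of grip in the frame of mat between -0.09 and 0.09 m and linear speed of wrench below 0.02 m/s and value of joint saddle below 0.002 m); the robot touches nothing.
It fails at once if the handle is forced on past the click, beyond 0.20 rad, on to its end stop (value of joint handle above 0.2 rad).
It fails at once if the vessel is pressed down more than 6 mm into its sprung support (about 31 N) (value of joint saddle above 0.006 m).
It fails at once if the wrench is dropped or thrown (faster than 0.6 m/s while not held) (contact force between the fingers and wrench below 0.3 N and linear speed of wrench above 0.6 m/s).
It fails at once if a bystander (jar, amber bottle, ring or beaker) is moved by more than 30 mm (distance of any of jar, amber_bottle, seal_ring, beaker from where it was at the start of the episode above 0.03 m).
It also fails if it takes over 72 s, if anything falls off the work surface, if the arm or the gripper's body presses on something with over 40 N, if the wrist force passes 120 N, or if a joint passes its speed limit or range.

### The arm

A 6-joint arm with a two-finger parallel gripper is mounted at the origin on the work surface. World frame = base frame: x ahead of the robot, y to its left, z up, the work surface at z = 0. Lengths are in mm, angles in degrees, forces in N, time in s.
With the tool pointing down it reaches from about 300 to 850 mm from the base axis. Payload 4.2 kg.
Tool frame: the origin (TCP) lies midway between the tips of the shut fingers; the grasp point (between the pads) lies 19 mm behind it (env.hold_point_z is the z of the grasp point in the tool frame, in mm); z points along the fingers, y is the direction in which the jaws open and shut (so a half turn about z gives the same grasp; the last joint's range is limited). The gripper opens to 91 mm and grips with 3 to 60 N. Pads are 32 mm wide; open, the fingers measure 118 mm over their backs; the gripper's body (76 mm by 178 mm) begins 60 mm behind the grasp point.
Start: joints at [70.13, 18.312, 89.639, -0, 72.044, -1.146], TCP at [184.586, 544.584, 213.976] pointing down, gripper open.
Joint ranges: [-177.97, 177.97], [-48.28, 115.42], [12.27, 149.76], [-77.06, 257.06], [2.81, 150.46], [-146.56, 146.56]. Speed limits (degrees/s): [147.25, 147.25, 180, 180, 180, 180].

### API

Orientations are given as [roll, pitch, yaw] about the fixed x, y, z axes, in that order (R = Rz(yaw) Ry(pitch) Rx(roll)).
In Python, from workcell import env, grab_frame, camera_params, spotter gives the robot as it stands. The module is installed in compiled form; this text tells all that it offers.
- The arm moves only by the shell command python3 -m jog 'ROWS' [FORCE]. ROWS is text: rows parted by semicolons, each of 7 numbers parted by spaces: the turn, a rotation vector about the world's x, y, z in units of 5 degrees (1.0 is 5 degrees), then the shift along the world's x, y, z in units of 25 mm (1.0 is 25 mm), then the opening, from 0 (shut) to 1 (fully open). A call has 1 to 5 rows; each row is the pose to reach, as a shift and turn from the pose commanded when the call began; what a row does not reach only later rows make up. A row lasts 1/8 s, in which the tool goes at most 62.5 mm and 10.7 degrees, less where a joint would pass 70% of its speed; a pose out of reach is approached as far as the arm can. A call with a gripper value outside its range is refused whole. The fingers move at their own pace and stop on an object; FORCE is the grip in N (left out, the last holds). Time passes only in rows, so rows that repeat a pose let the fingers close. It gives the time, the measured TCP pose, the force and the opening at its end, in the units of the state.
- env.state(): the state, without advancing time (a new reading comes with each control period).
- grab_frame(name): name is "scene" or "top" or "wrist"; returns the picture (384x512x3 uint8, red, green, blue); there is no depth.
- camera_params(name): a dict with "K" (3x3 intrinsics, pixels), "rvec" (rotation vector, rad) and "tvec" (3), from world to camera coordinates, as OpenCV has them. Camera axes: x right, y down, z forward; pixel columns grow to the right and rows downward; lengths in mm; the calibration is good to about 2 mm. A picture is of the moment at which its call begins: read the wrist's pose just before it. camera_params takes no time and is no camera call; for the wrist camera it gives the pose at the moment of the call.
- env.job_done(): hands the job in, once; it reports no verdict.
Trained networks look in the newest picture that a camera, given by its name, has taken for a name from the list of things; names that differ only in an ending like _2 or _b are one class to them, and where a whole thing is asked for, a point or a joint stands for the part that bears it (a point fixed in the world has none). Each returns a list of dicts, best first, with "conf" (0 to 1); they miss things now and then, are a little off and sometimes report something else, mostly with a low value. They report only what shows in the picture. A call takes as long as a camera call. They do not tell look-alikes from the thing itself.
- spotter.look_for(query, camera): "box" ([left, top, width, height] in pixels, round what is visible of it).
- spotter.trace(query, camera): "region" (384x512 bool, what is visible of it) and "box" ([left, top, width, height] in pixels, round what is visible of it).
The state is a dict: "time_s": time; "qpos": joint angles; "qvel": joint speeds; "effort": joint torques, N m; "ee_pos": TCP position; "ee_rot": TCP orientation; "force": force on the tool from outside, world axes, zero at the start; "torque": the same for the moment, N m; "gripper_width": finger opening in mm.
Only numpy, scipy, OpenCV 4.12 (cv2) and the standard library are available. Lean on these libraries where they do the work, as an engineer would, in place of code of your own. Each camera call takes 0.05 s, during which the arm holds its last target. There are 200 camera calls.

## Working session

There is one attempt and no reset: what is moved stays moved. The work goes in short steps, Python scripts to look and compute and a shell command to move; the robot and the scene stay as the last step left them, time stands still between calls to the robot, and variables do not carry over. Pictures are saved under pics/ and viewed, about 8 in all and at most 12, crops included, and the job is handed in when it is done.

```bash
mkdir -p pics
cat > h.py <<'E'
import numpy as np, cv2
from workcell import env, grab_frame, camera_params, spotter
def save(img,n,box=None,s=1):
    if box: l,t,w,h=box; img=img[t:t+h,l:l+w]
    img=cv2.resize(img,None,fx=s,fy=s,interpolation=cv2.INTER_CUBIC)
    cv2.imwrite('pics/'+n,img[:,:,::-1])
def ray(cam,uv,z,P=None):
    P=P or camera_params(cam); K=np.array(P['K']);R=cv2.Rodrigues(np.array(P['rvec'],float))[0];t=np.array(P['tvec'],float).ravel()
    d=R.T@np.linalg.inv(K)@np.array([uv[0],uv[1],1.]); c=-R.T@t
    return c+d*(z-c[2])/d[2]
def proj(cam,p,P=None):
    P=P or camera_params(cam)
    return cv2.projectPoints(np.array(p,float).reshape(-1,1,3),np.array(P['rvec'],float),np.array(P['tvec'],float),np.array(P['K'],float),None)[0].reshape(-1,2)
E
python3 - <<'E'
from h import *
a=grab_frame('top');b=grab_frame('scene')
save(a,'top.png',s=1.5);save(b,'scene.png',s=1.5)
for q in ['wrench','grip','nut_top','station','mat','saddle','jar','amber_bottle','seal_ring','beaker']:
    print(q,[(np.round(d['box']),round(d['conf'],2)) for d in spotter.look_for(q,'top')[:4]])
P=camera_params('top');print(P['K'],P['rvec'],P['tvec'])
print(env.state(),env.hold_point_z)
E
```

```text
wrench [(array([192., 155.,  33.,  76.]), 0.71)]
grip [(array([193., 174.,  22.,  55.]), 0.91), (array([307., 188.,  17.,  13.]), 0.27)]
nut_top [(array([304., 106.,  23.,  20.]), 0.8), (array([340., 254.,  17.,  16.]), 0.6)]
station [(array([289., 177.,  42.,  41.]), 0.97), (array([282.,  98.,  61.,  59.]), 0.69), (array([318., 234.,  49.,  47.]), 0.59)]
mat [(array([165., 140.,  76., 111.]), 0.86)]
saddle [(array([300., 181.,  29.,  26.]), 0.96), (array([332., 246.,  28.,  27.]), 0.79), (array([297.,  98.,  42.,  37.]), 0.71)]
jar [(array([256., 239.,  12.,   2.]), 0.7), (array([246., 127.,  11.,  13.]), 0.67)]
amber_bottle [(array([ 96., 233.,  25.,  20.]), 0.67)]
seal_ring [(array([192., 159.,  34.,  72.]), 0.23)]
beaker [(array([400., 225.,  27.,  18.]), 0.56)]
[[413.46459072   0.         255.0560579 ]
 [  0.         413.46459072 190.95719166]
 [  0.           0.           1.        ]] [ 2.16900944 -2.2071669   0.08543219] [  14.58564657  569.88763891 1334.58887197]
{'time_s': 0.6, 'qpos': array([ 7.01296420e+01,  1.83114672e+01,  8.96392244e+01, -7.45196615e-04,
        7.20423826e+01, -1.14510259e+00]), 'qvel': array([-0.0611033 , -0.02818294,  0.09360226,  0.05667744,  0.07646854,
       -0.05945043]), 'effort': array([ 1.74844045e-03, -4.12129569e+01, -2.32135195e+01,  7.29666883e-02,
        3.76674382e-02, -3.23652124e-06]), 'ee_pos': array([184.59596132, 544.5881384 , 213.97874561]), 'ee_rot': array([1.79993090e+02, 8.47187432e-04, 1.61274974e+02]), 'force': array([-0.39747479, -0.46004819, -0.02348304]), 'torque': array([0.02543149, 0.00256074, 0.03621755]), 'gripper_width': 91.38864993771233} -18.8
```

View pics/top.png

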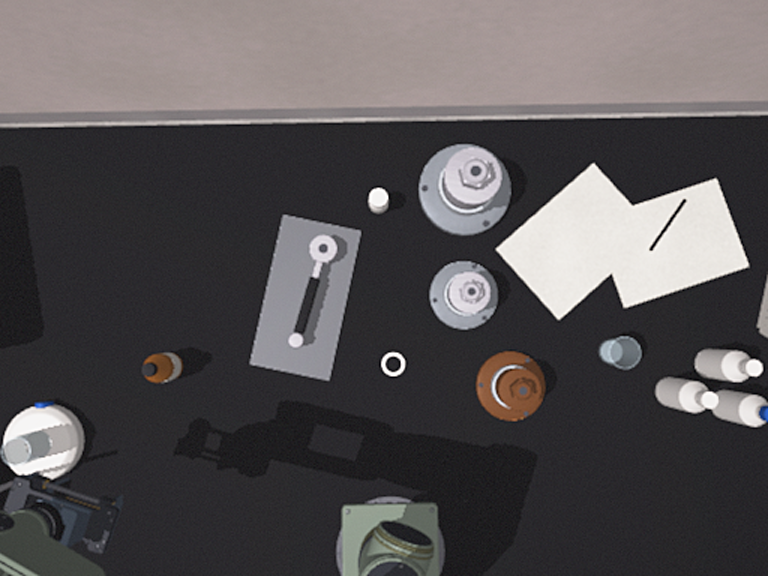

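View pics/scene.png

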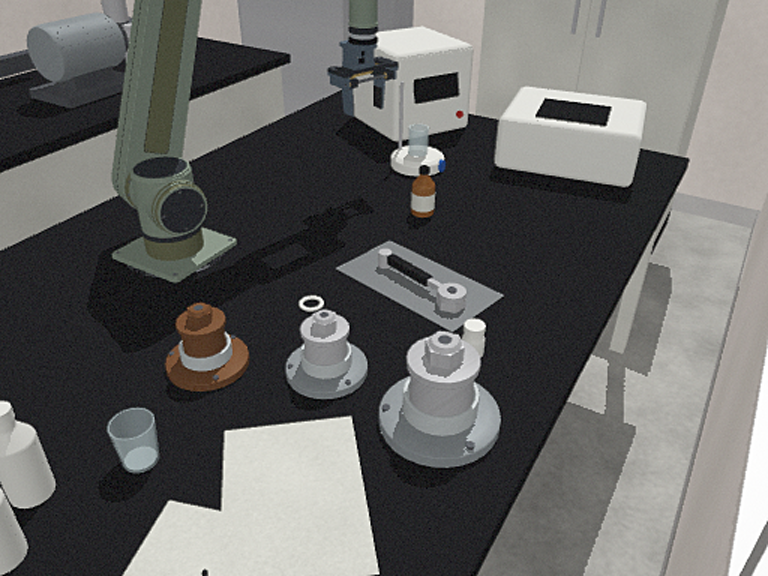

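The candidates for the station, in view pixels, are the large grey one (465,190), the small grey one (464,295) and the brown one (511,385). The small grey one fits, being not brown and the smaller of the two greys. I'll check it in a crop and measure.

Run:
```python
from h import *
a=grab_frame('top');save(a,'c1.png',(150,80,240,180),3.3)
P=camera_params('top')
ds=spotter.trace('station','top')
for d in ds[:3]:
    c=cv2.findContours(d['region'].astype(np.uint8),0,1)[0];c=max(c,key=len)
    pts=np.array([ray('top',p[0],22,P)[:2] for p in c],np.float32)
    print('station',d['conf'],np.round(d['box']),cv2.minEnclosingCircle(pts))
for d in spotter.trace('mat','top')[:1]:
    c=cv2.findContours(d['region'].astype(np.uint8),0,1)[0];c=max(c,key=len)
    pts=np.array([ray('top',p[0],4,P)[:2] for p in c],np.float32);r=cv2.minAreaRect(pts);print('mat',r)
for q in ['nut_top','saddle']:
  for d in spotter.trace(q,'top')[:3]:
    v,u=np.nonzero(d['region']);print(q,d['conf'],u.mean(),v.mean(),ray('top',(u.mean(),v.mean()),129 if q=='nut_top' else 104,P))
print('head',ray('top',(322/1.5,248/1.5),40,P),'knob',ray('top',(296/1.5,340.5/1.5),42,P))
for n,uv,z in [('jar',(378/1.5,195/1.5),70),('amber',(148/1.5,369/1.5),130),('ring',(393/1.5,364/1.5),6),('beaker',(611/1.5,350/1.5),80),('beakerbottom',(627/1.5,352/1.5),0)]:
    print(n,ray('top',uv,z,P))
```

```text
station 0.86 [288. 175.  44.  44.] ((548.181884765625, -172.22772216796875), 74.12510681152344)
station 0.83 [320. 232.  47.  48.] ((353.9650573730469, -266.9100646972656), 74.6978530883789)
station 0.77 [281.  98.  62.  58.] ((783.8338623046875, -179.56539916992188), 102.96086883544922)
mat ((553.2814331054688, 173.73951721191406), (182.278076171875, 347.53363037109375), 77.4306869506836)
nut_top 0.75 203.10700636942676 199.28471337579617 [539.87306523 162.0620317  129.        ]
nut_top 0.74 316.3982558139535 114.41569767441861 [ 793.58919251 -186.19633658  129.        ]
nut_top 0.58 347.0487804878049 259.2987804878049 [ 353.2590824  -265.26785773  129.        ]
saddle 0.78 312.9166666666667 194.51992753623188 [ 550.02592271 -172.44530123  104.        ]
saddle 0.76 314.00244100895037 117.82099267697315 [ 789.3720217  -182.45490071  104.        ]
head [654.17375411 134.23796829  40.        ] knob [456.0083237 191.6398536  42.       ]
jar [761.60361383  11.31152454  70.        ]
amber [406.02526451 473.69414546 130.        ]
ring [400.53226059 -15.24576346   6.        ]
beaker [ 425.23814008 -467.0725515    80.        ]
beakerbottom [ 417.23701341 -532.06602493    0.        ]
```

View pics/c1.png

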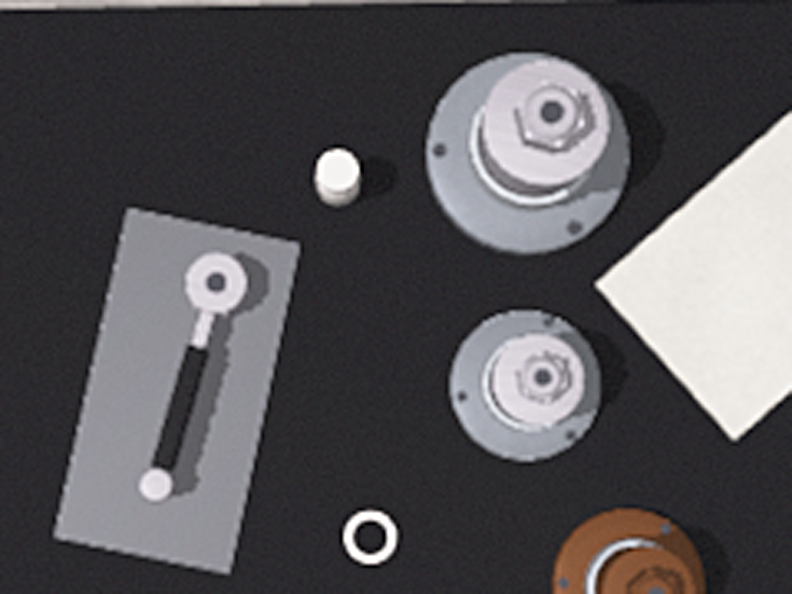

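```bash
python3 - <<'E'
from h import *
from scipy.spatial.transform import Rotation as Ro
s=env.state();P=camera_params('wrist');R=cv2.Rodrigues(np.array(P['rvec'],float))[0];c=-R.T@np.array(P['tvec'],float).ravel()
T=Ro.from_euler('xyz',s['ee_rot'],degrees=True).as_matrix()
print('cam in tool',T.T@(c-s['ee_pos']),'axis in tool',T.T@R.T[:,2],'x',T.T@R.T[:,0],P['K'][0][0])
E
python3 -m jog '0 0 0.25 1 -2 1 1; 0 0 0.5 2.2 -4.4 2 1; 0 0 0.5 3.3 -6.7 2 1; 0 0 0.5 4.4 -9 2 1; 0 0 0.5 5.5 -11.3 2 1'
```

```text
cam in tool [  65.57338569    0.34400458 -170.61589131] axis in tool [-0.23560848  0.00108151  0.97184745] x [-5.69071332e-04  9.99999056e-01 -1.25080023e-03] 321.7951974630833
time_s: 1.48
ee_pos: [317.4, 271.5, 264.4]
ee_rot: [179.9, 0.1, 163.8]
force: [0.2, 0.1, 0.7]
gripper_width: 91.0
```

```bash
python3 -m jog '0 0 0 1.1 -2.2 0 1; 0 0 0 2.2 -4.4 0 1; 0 0 0 3.3 -6.6 0 1; 0 0 0 4.4 -8.8 0 1; 0 0 0 5.5 -11 0 1' && python3 -m jog '0 0 0 1.2 -2.2 -0.4 1; 0 0 0 2.4 -4.4 -0.8 1; 0 0 0 3.6 -6.6 -1 1; 0 0 0 3.7 -6.8 -1 1; 0 0 0 3.7 -6.8 -1 1'
python3 - <<'E'
from h import *
P=camera_params('wrist');a=grab_frame('wrist');save(a,'w1.png',s=1.5)
np.save('w1.npy',a)
import pickle;pickle.dump(P,open('w1.pkl','wb'))
for q in ['nut_top','station','saddle']:
  for d in spotter.trace(q,'wrist')[:3]:
    v,u=np.nonzero(d['region']);z={'nut_top':129,'station':22,'saddle':104}[q];print(q,d['conf'],np.round(d['box']),ray('w',(u.mean(),v.mean()),z,P))
print(env.state()['ee_pos'],env.state()['qpos'])
E
```

```text
time_s: 2.1
ee_pos: [455.0, -3.8, 264.3]
ee_rot: [180.0, 0.1, 163.8]
force: [1.1, 1.1, -0.6]
gripper_width: 91.1
time_s: 2.72
ee_pos: [546.5, -171.8, 238.6]
ee_rot: [180.0, -0.1, 163.7]
force: [-0.2, 0.1, -0.1]
gripper_width: 91.1
nut_top 0.9 [234. 167.  50.  46.] [ 548.29910549 -171.05840719  129.        ]
nut_top 0.82 [54.  0. 57. 26.] [ 369.51763789 -264.11291012  129.        ]
station 0.89 [231. 268. 127.  44.] [ 711.56088654 -166.93685338   22.        ]
station 0.84 [ 42.   0. 156.  99.] [ 367.22025122 -272.61549659   22.        ]
station 0.68 [200. 108. 122. 120.] [ 547.18632859 -170.22866543   22.        ]
saddle 0.96 [216. 141.  88.  90.] [ 548.82594229 -171.06008526  104.        ]
saddle 0.74 [ 38.   0. 119.  58.] [ 374.20671258 -263.77118339  104.        ]
saddle 0.17 [335.   0.  44.  34.] [430.37330964 -51.04843773 104.        ]
[ 546.35750578 -170.470435    239.58119753] [-1.84918116e+01  1.72150419e+01  8.75069601e+01  2.09795703e-02
  7.52503272e+01 -9.23654194e+01]
```

View pics/w1.png

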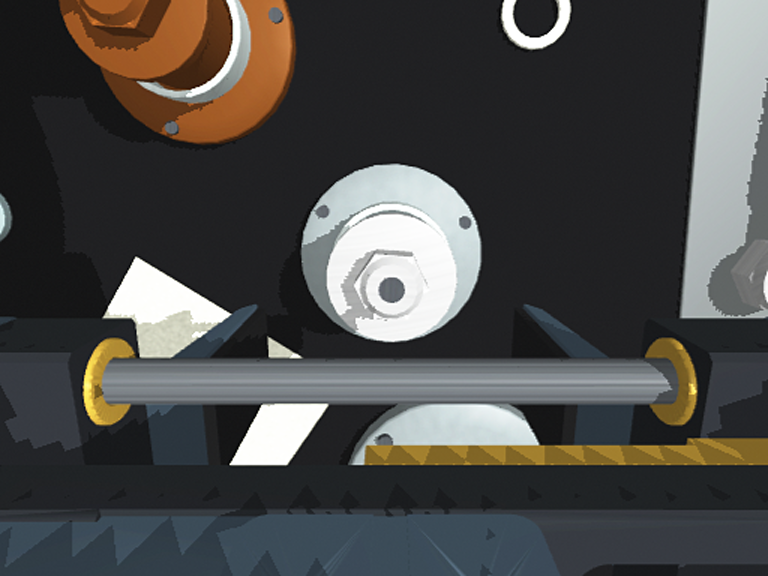

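```bash
cat > hexfit.py <<'E'
from h import *
import pickle
a=np.load('w1.npy');P=pickle.load(open('w1.pkl','rb'))
print('hole',ray('w',(391/1.5,290/1.5),129,P))
g=cv2.GaussianBlur(a.mean(2).astype(np.float32),(0,0),.8);G=np.hypot(cv2.Sobel(g,5,1,0),cv2.Sobel(g,5,0,1));G=np.minimum(G,150)
def hexp(c,ph,z,n=15,r=20/np.cos(np.pi/6)):
    v=np.array([[c[0]+r*np.cos(ph+np.pi/6+k*np.pi/3),c[1]+r*np.sin(ph+np.pi/6+k*np.pi/3),z] for k in range(7)])
    return np.concatenate([v[k]+(v[k+1]-v[k])*np.linspace(0,1,n)[:,None] for k in range(6)])
res=[]
for dx in np.arange(-3,3.1,1):
  for dy in np.arange(-3,3.1,1):
    c=(548.5+dx,-171.5+dy)
    for ph in np.arange(0,60,2.):
      s=0
      uv=proj('w',np.vstack([hexp(c,np.radians(ph),z) for z in (124,)]),P).astype(np.float32)
      s=cv2.remap(G,uv[:,0],uv[:,1],1).mean()
      res.append((s,c,ph))
res.sort(key=lambda r:-r[0])
for r in res[:10]:print(r)
b=[max(r[0] for r in res if r[2]==p) for p in np.arange(0,60,2.)];print(np.round(b,0))
s=8;im=cv2.resize(a[155:235,215:310],None,fx=s,fy=s,interpolation=cv2.INTER_CUBIC)
for z,col in((124,(255,0,0)),(104,(0,200,0))):
  uv=(proj('w',hexp(res[0][1],np.radians(res[0][2]),z),P)-[215,155]+.5)*s
  cv2.polylines(im,[uv.astype(int)],True,col,1)
cv2.imwrite('pics/hex.png',im[:,:,::-1])
E
python3 hexfit.py
```

```text
hole [ 551.61490253 -171.67176317  129.        ]
(np.float32(96.128136), (np.float64(548.5), np.float64(-170.5)), np.float64(44.0))
(np.float32(95.34846), (np.float64(548.5), np.float64(-170.5)), np.float64(46.0))
(np.float32(93.8868), (np.float64(548.5), np.float64(-171.5)), np.float64(46.0))
(np.float32(93.74799), (np.float64(548.5), np.float64(-171.5)), np.float64(48.0))
(np.float32(93.5871), (np.float64(548.5), np.float64(-170.5)), np.float64(42.0))
(np.float32(92.979385), (np.float64(548.5), np.float64(-170.5)), np.float64(40.0))
(np.float32(91.76791), (np.float64(548.5), np.float64(-170.5)), np.float64(48.0))
(np.float32(91.59374), (np.float64(550.5), np.float64(-171.5)), np.float64(40.0))
(np.float32(91.201256), (np.float64(548.5), np.float64(-171.5)), np.float64(52.0))
(np.float32(91.169945), (np.float64(549.5), np.float64(-170.5)), np.float64(40.0))
[85. 83. 83. 81. 79. 79. 79. 80. 81. 81. 83. 83. 85. 85. 85. 86. 87. 87.
 90. 91. 93. 94. 96. 95. 94. 91. 91. 88. 88. 85.]
```

View pics/hex.png

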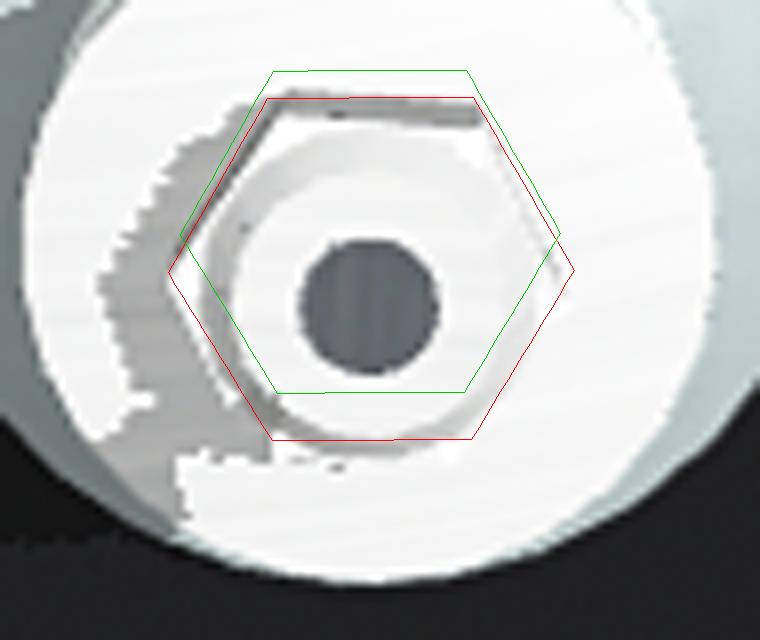

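```bash
python3 - <<'E'
from h import *
import pickle
P=pickle.load(open('w1.pkl','rb'))
f=lambda x,y,z:ray('w',(215+x/8-.5,155+y/8-.5),z,P)
for n,p,q,z in [('top124',(283,117),(482,125),124),('base104',(285,97),(480,105),104),('left124',(283,117),(182,266),124),('right124',(487,128),(568,288),124)]:
    A,B=f(*p,z),f(*q,z);d=B-A;print(n,A,B,np.hypot(*d[:2]),np.degrees(np.arctan2(d[1],d[0]))%60)
P2=camera_params('wrist');a=grab_frame('wrist');np.save('w1.npy',a);pickle.dump(P2,open('w1.pkl','wb'))
m=(a.mean(2)<140).astype(np.uint8);m2=np.zeros_like(m);m2[180:210,245:275]=m[180:210,245:275]
n,l,st,ce=cv2.connectedComponentsWithStats(m2)
for i in range(1,n):
    if st[i][4]>20:print(st[i],ce[i],ray('w',ce[i],129,P2),ray('w',ce[i],126,P2))
print(env.state()['ee_pos'])
E
sed -i "s/548.5+dx,-171.5+dy/551+dx,-171.5+dy/" hexfit.py; python3 hexfit.py
```

```text
top124 [ 528.60003996 -175.01883651  124.        ] [ 535.75305864 -153.83906871  124.        ] 22.355049547342755 11.338690597051567
base104 [ 529.47941954 -175.61457386  104.        ] [ 536.98296983 -153.45124567  104.        ] 23.39906800341288 11.29610905381027
left124 [ 528.60003996 -175.01883651  124.        ] [ 541.80258667 -190.97910009  124.        ] 20.713214461955094 9.598014421341652
right124 [ 536.23965565 -153.39240104  124.        ] [ 556.63746331 -149.51924366  124.        ] 20.76227120247852 10.751389731618513
[251 185  17  17 223] [259.23766816 192.98654709] [ 551.17994525 -171.57423325  129.        ] [ 551.90337171 -171.78381287  126.        ]
[ 546.45369091 -170.55666677  239.58766181]
hole [ 551.84818841 -170.42751672  129.        ]
(np.float32(96.32199), (np.float64(548.0), np.float64(-170.5)), np.float64(44.0))
(np.float32(95.80834), (np.float64(548.0), np.float64(-171.5)), np.float64(46.0))
(np.float32(94.91289), (np.float64(548.0), np.float64(-171.5)), np.float64(48.0))
(np.float32(94.84519), (np.float64(548.0), np.float64(-170.5)), np.float64(46.0))
(np.float32(94.43212), (np.float64(548.0), np.float64(-170.5)), np.float64(42.0))
(np.float32(94.32543), (np.float64(548.0), np.float64(-170.5)), np.float64(40.0))
(np.float32(94.05945), (np.float64(548.0), np.float64(-170.5)), np.float64(48.0))
(np.float32(93.88288), (np.float64(548.0), np.float64(-171.5)), np.float64(44.0))
(np.float32(93.05355), (np.float64(549.0), np.float64(-169.5)), np.float64(42.0))
(np.float32(92.98943), (np.float64(550.0), np.float64(-171.5)), np.float64(48.0))
[86. 84. 82. 82. 81. 80. 79. 81. 81. 83. 82. 84. 83. 84. 85. 86. 88. 88.
 90. 93. 94. 94. 96. 96. 95. 93. 89. 87. 86. 86.]
```

View pics/hex.png

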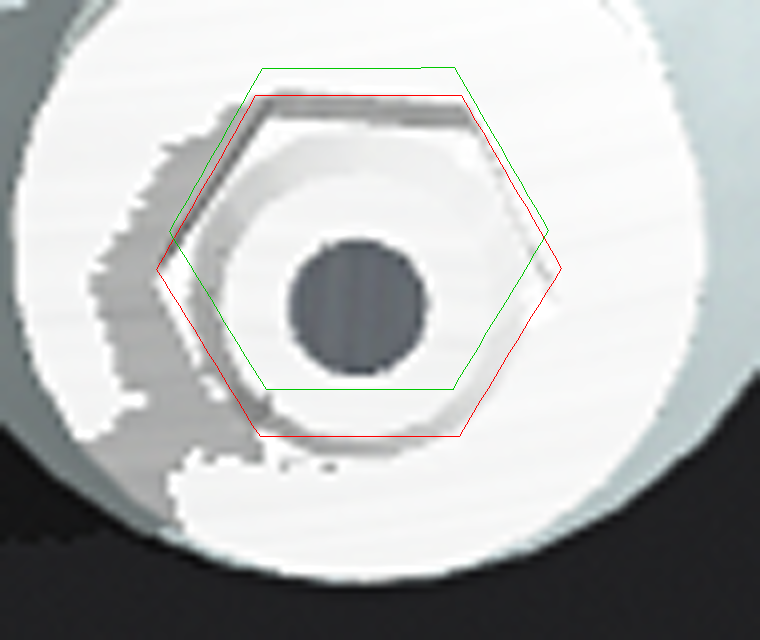

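```bash
python3 -m jog '0 0 0 0.8 2.2 0 1; 0 0 0 1.5 4.4 0 1; 0 0 0 2.2 6.6 0 1; 0 0 0 3 8.8 -0.8 1; 0 0 0 3.6 11 -2 1' && python3 -m jog '0 0 0 0.5 1.2 -1.6 1; 0 0 0 0.5 1.2 -1.6 1; 0 0 0 0.5 1.2 -1.6 1; 0 0 0 0.5 1.2 -1.6 1'
python3 - <<'E'
from h import *
import pickle
P=camera_params('wrist');a=grab_frame('wrist');save(a,'w2.png',s=1.5)
np.save('w2.npy',a);pickle.dump(P,open('w2.pkl','wb'))
for q,z in [('wrench',40),('grip',41),('mat',4)]:
  for d in spotter.trace(q,'wrist')[:2]:
    v,u=np.nonzero(d['region']);print(q,d['conf'],np.round(d['box']),ray('w',(u.mean(),v.mean()),z,P))
print(env.state()['ee_pos'],env.state()['ee_rot'])
E
```

```text
time_s: 3.6
ee_pos: [637.1, 104.5, 190.9]
ee_rot: [179.9, 0.2, 163.9]
force: [-0.1, 0.4, -0.3]
gripper_width: 91.3
time_s: 4.1
ee_pos: [649.4, 130.7, 152.0]
ee_rot: [179.9, 0.2, 163.7]
force: [-0.4, -0.4, -0.1]
gripper_width: 91.3
wrench 0.6 [231.   6.  66. 221.] [600.86921017 150.77286142  40.        ]
grip 0.65 [252.   0.  29. 162.] [556.788991   164.22952866  41.        ]
mat 0.88 [178.   2. 198. 232.] [590.41800394 169.18287049   4.        ]
[649.1060952  130.7584739  151.01319313] [1.79951564e+02 8.78689263e-02 1.63708203e+02]
```

View pics/w2.png

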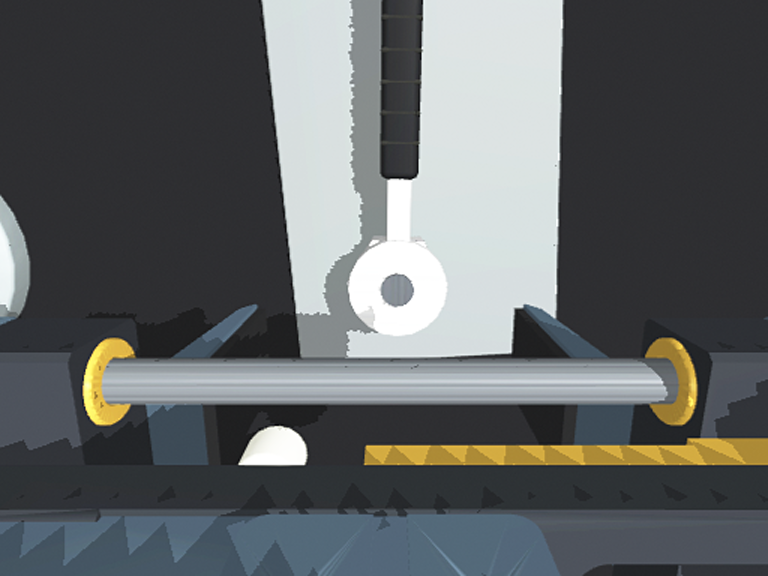

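Run:
```python
from h import *
import pickle
P=pickle.load(open('w2.pkl','rb'));a=np.load('w2.npy')
m=np.zeros((384,512),np.uint8);m[180:208,252:278]=(a.mean(2)<190)[180:208,252:278]
n,l,st,ce=cv2.connectedComponentsWithStats(m)
i=1+np.argmax(st[1:,4]);print(st[i],ce[i]);H=ray('w',ce[i],40,P);print(H)
g=a.mean(2);G=[]
for v in range(4,116,4):
    r=g[v,245:290];d=np.nonzero(r<70)[0]+245
    # top surface edges
    G.append(ray('w',(d.mean(),v),41,P)[:2])
    if v%28==4: print(v,d.min(),d.max())
G=np.array(G);p=np.polyfit(G[:,0],G[:,1],1);print('yaw',np.degrees(np.arctan(p[0])), 'y at head',np.polyval(p,H[0]))
```

```text
[254 182  22  23 378] [264.35714286 192.96296296]
[656.15618733 133.92546668  40.        ]
4 255 281
32 255 280
60 254 279
88 254 278
yaw -17.20660985208678 y at head 133.7235848245393
```

```bash
python3 -m jog '0 0 -0.12 -2.2 0.8 0 1; 0 0 -0.12 -4.4 1.5 -1 1; 0 0 -0.12 -4.73 1.64 -3 1; 0 0 -0.12 -4.73 1.64 -4.5 1; 0 0 -0.12 -4.73 1.64 -5 1' && python3 -m jog '0 0 0 0 0 -0.48 1; 0 0 0 0 0 -0.48 1; 0 0 0 0 0 -0.48 1'
```

```text
time_s: 4.92
ee_pos: [529.4, 172.0, 23.4]
ee_rot: [-179.9, -0.1, 163.2]
force: [-0.6, -0.4, 0.3]
gripper_width: 91.2
time_s: 5.3
ee_pos: [531.6, 172.7, 13.9]
ee_rot: [179.9, 0.1, 163.2]
force: [-0.0, 0.1, 0.0]
gripper_width: 91.5
```

```bash
python3 -m jog '0 0 0 0 0 0 0.4; 0 0 0 0 0 0 0.2; 0 0 0 0 0 0 0; 0 0 0 0 0 0 0; 0 0 0 0 0 0 0' 45; python3 -m jog '0 0 0 0 0 0 0; 0 0 0 0 0 0 0; 0 0 0 0 0 0 0'
```

```text
time_s: 5.92
ee_pos: [530.6, 172.5, 12.9]
ee_rot: [180.0, -0.0, 163.2]
force: [1.5, -0.2, -0.2]
gripper_width: 44.0
time_s: 6.3
ee_pos: [530.5, 172.4, 12.8]
ee_rot: [-180.0, -0.0, 163.2]
force: [0.4, -0.2, -0.1]
gripper_width: 21.7
```

```bash
python3 -m jog '0 0 0 0 0 0.6 0; 0 0 0 0 0 2 0; 0 0 0 0 0 4 0; 0 0 0 0 0 6 0; 0 0 0 0 0 6.4 0'; python3 -m jog '0 0 -0.2 -0.6 -1.6 0 0; 0 0 -0.44 -1.3 -3.6 0 0; 0 0 -0.44 -2 -5.7 0 0; 0 0 -0.44 -2.7 -7.8 0 0; 0 0 -0.44 -3.4 -9.9 0 0'; python3 -m jog '0 0 0 -0.4 -1.2 0 0; 0 0 0 -0.7 -2 0 0; 0 0 0 -0.74 -2.16 0 0; 0 0 0 -0.74 -2.16 0 0; 0 0 0 -0.74 -2.16 0 0'
python3 - <<'E'
from h import *
s=env.state();P=camera_params('top');a=grab_frame('top');b=grab_frame('scene')
t=np.vstack([a[150:240,270:360],]) 
save(np.hstack([cv2.resize(a[150:240,270:370],(400,360),interpolation=2),cv2.resize(b[160:280,170:303],(400,360),interpolation=2)]),'t3.png')
for q in ['wrench','grip']:
  for d in spotter.trace(q,'top')[:2]:
    v,u=np.nonzero(d['region']);print(q,d['conf'],np.round(d['box']))
print(s['ee_pos'],s['ee_rot'],s['qpos'],s['force'],s['gripper_width'])
print(proj('top',[[550.3,-172,s['ee_pos'][2]+27.2],[549.3,-172.3,s['ee_pos'][2]+27.2]]))
E
```

```text
time_s: 6.92
ee_pos: [532.2, 173.1, 176.5]
ee_rot: [179.8, 0.3, 163.2]
force: [0.2, 0.3, -6.3]
gripper_width: 21.5
time_s: 7.55
ee_pos: [443.3, -76.2, 171.0]
ee_rot: [-180.0, -0.2, 161.0]
force: [0.3, -1.5, -4.2]
gripper_width: 21.8
time_s: 8.18
ee_pos: [427.1, -128.2, 172.4]
ee_rot: [180.0, -0.1, 161.0]
force: [-1.1, -0.2, -5.3]
gripper_width: 21.8
wrench 0.78 [304. 182.  23.  36.]
wrench 0.73 [263. 235.   7.  14.]
grip 0.56 [305. 200.  11.  18.]
[ 427.06539442 -128.16661132  172.41499186] [ 1.79975144e+02 -5.71597728e-02  1.61029660e+02] [-1.82022314e+01  8.67285236e+00  1.09204442e+02  2.89689085e-02
  6.21795302e+01 -8.92454120e+01] [-1.12305534 -0.23628401 -5.33719853] 21.75047404487551
[[317.65019259 192.31311335]
 [317.76554591 192.66203993]]
```

View pics/t3.png

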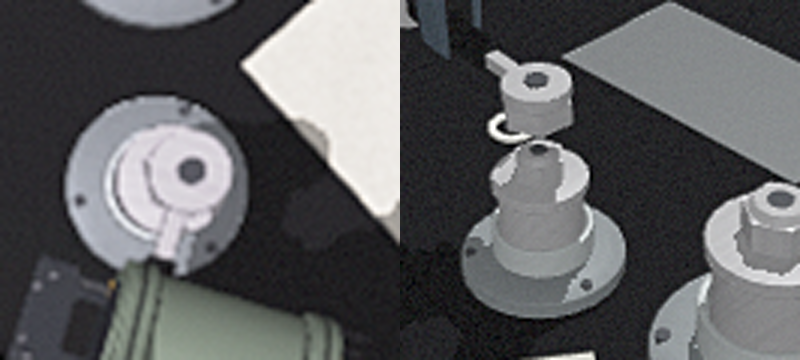

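Run:
```python
from h import *
s=env.state();z=s['ee_pos'][2]
H=ray('scene',(170+136.5/400*133,160+79/3),z+27.2);N=ray('scene',(170+139/400*133,160+150/3),129);print(H,N)
T=ray('top',(317.4,192.6),z+27.2);print(T,s['ee_pos'])
```

```text
[ 551.32023745 -169.15466274  199.98289112] [ 552.83104431 -172.83344203  129.        ]
[ 549.47084739 -171.20631889  199.98289112] [ 427.2292916  -128.44135939  172.78289112]
```

```bash
python3 -m jog '0 0 0 0.02 -0.06 -0.4 0; 0 0 0 0.02 -0.06 -0.9 0; 0 0 0 0.02 -0.06 -1.2 0; 0 0 0 0.02 -0.06 -1.3 0; 0 0 0 0.02 -0.06 -1.3 0'; python3 -m jog '0 0 0 0 0 -0.1 0; 0 0 0 0 0 -0.2 0; 0 0 0 0 0 -0.25 0; 0 0 0 0 0 -0.25 0'
```

```text
time_s: 9.0
ee_pos: [427.6, -130.5, 140.2]
ee_rot: [180.0, -0.0, 161.0]
force: [0.5, -0.5, -5.6]
gripper_width: 21.7
time_s: 9.5
ee_pos: [427.5, -130.4, 134.1]
ee_rot: [180.0, -0.0, 161.0]
force: [-0.3, -0.4, -5.7]
gripper_width: 21.8
```

```bash
python3 -m jog '0 0 0 0 0 -0.1 0; 0 0 0 0 0 -0.2 0; 0 0 0 0 0 -0.2 0'; python3 -m jog '0 0 0 0 0 -0.08 0; 0 0 0 0 0 -0.16 0; 0 0 0 0 0 -0.16 0'
```

```text
time_s: 9.88
ee_pos: [427.4, -130.4, 128.9]
ee_rot: [180.0, -0.0, 161.0]
force: [-0.0, 0.5, -5.3]
gripper_width: 21.6
time_s: 10.25
ee_pos: [427.5, -130.5, 124.9]
ee_rot: [180.0, -0.0, 161.0]
force: [0.9, 0.8, -5.5]
gripper_width: 21.8
```

```bash
python3 -m jog '0 0 0 0 0 -0.1 0; 0 0 0 0 0 -0.2 0; 0 0 0 0 0 -0.28 0; 0 0 0 0 0 -0.28 0'; python3 -m jog '0 0 0 0 0 -0.06 0; 0 0 0 0 0 -0.1 0; 0 0 0 0 0 -0.1 0'
```

```text
time_s: 10.75
ee_pos: [427.4, -130.4, 117.9]
ee_rot: [180.0, -0.0, 161.0]
force: [0.7, -0.0, -5.9]
gripper_width: 21.7
time_s: 11.12
ee_pos: [427.6, -130.4, 115.7]
ee_rot: [180.0, 0.0, 161.0]
force: [-0.5, 0.5, -3.6]
gripper_width: 21.7
```

```bash
cat > arc.py <<'E'
from h import *
C=np.array([550.4,-172.3]);s=env.state();r=s['ee_pos'][:2]-C
ang=180-np.degrees(np.arctan2(r[1],r[0]));yaw=180-s['ee_rot'][2]
F=s['force'];print('t',s['time_s'],'pos',np.round(s['ee_pos'],1),'bearing',round(ang,2),'yaw',round(yaw,2),'rad',round(np.hypot(*r),2),'F',np.round(F,1),'M',np.round(s['torque'],2),
 'rxF',round((r[0]*F[1]-r[1]*F[0])/1000,2))
E
python3 arc.py
python3 - <<'E'
import numpy as np
r=np.array([-122.9,41.9])
def tab(a0,a1,st):
    for a in np.arange(a0,a1+.1,st):
        f=lambda x:np.array([[np.cos(x),np.sin(x)],[-np.sin(x),np.cos(x)]])@r
        d=(f(np.radians(a))-f(np.radians(a0)))/25;print(a0,a,round(-(a-a0)/5,2),np.round(d,3))
for a0 in range(0,60,15):tab(a0,a0+15,3)
E
```

```text
t 11.125 pos [ 427.6 -130.4  115.7] bearing 18.82 yaw 19.02 rad 129.72 F [-0.5  0.5 -3.6] M [0.18 0.13 0.13] rxF -0.04
0 0.0 -0.0 [0. 0.]
0 3.0 -0.6 [0.094 0.255]
0 6.0 -1.2 [0.202 0.505]
0 9.0 -1.8 [0.323 0.748]
0 12.0 -2.4 [0.456 0.985]
0 15.0 -3.0 [0.601 1.215]
15 15.0 -0.0 [0. 0.]
15 18.0 -0.6 [0.157 0.222]
15 21.0 -1.2 [0.326 0.435]
15 24.0 -1.8 [0.505 0.639]
15 27.0 -2.4 [0.695 0.834]
15 30.0 -3.0 [0.895 1.018]
30 30.0 -0.0 [0. 0.]
30 33.0 -0.6 [0.209 0.174]
30 36.0 -1.2 [0.427 0.336]
30 39.0 -1.8 [0.654 0.487]
30 42.0 -2.4 [0.888 0.625]
30 45.0 -3.0 [1.128 0.752]
45 45.0 -0.0 [0. 0.]
45 48.0 -0.6 [0.247 0.114]
45 51.0 -1.2 [0.5   0.214]
45 54.0 -1.8 [0.757 0.301]
45 57.0 -2.4 [1.019 0.374]
45 60.0 -3.0 [1.284 0.434]
```

```bash
python3 -m jog '0 0 -0.6 0.094 0.255 0 0; 0 0 -1.2 0.202 0.505 0 0; 0 0 -1.8 0.323 0.748 0 0; 0 0 -2.4 0.456 0.985 0 0; 0 0 -3 0.6 1.215 0 0'; python3 arc.py
```

```text
time_s: 11.75
ee_pos: [442.1, -99.1, 115.7]
ee_rot: [180.0, -0.1, 146.0]
force: [-0.6, 3.2, -2.9]
gripper_width: 21.7
t 11.75 pos [442.1 -99.1 115.7] bearing 34.04 yaw 34.04 rad 130.68 F [-0.6  3.2 -2.9] M [0.59 0.14 0.53] rxF -0.3
```

```bash
python3 -m jog '0 0 -0.6 0.157 0.222 0 0; 0 0 -1.2 0.326 0.435 0 0; 0 0 -1.8 0.505 0.639 0 0; 0 0 -1.8 0.505 0.639 0 0'; python3 arc.py
```

```text
time_s: 12.25
ee_pos: [454.9, -83.0, 115.7]
ee_rot: [180.0, -0.1, 137.0]
force: [-2.6, 5.7, -2.3]
gripper_width: 21.7
t 12.25 pos [454.9 -83.  115.7] bearing 43.07 yaw 42.97 rad 130.7 F [-2.6  5.7 -2.3] M [0.77 0.19 0.33] rxF -0.32
```

```bash
python3 -m jog '0 0 -0.6 0.174 0.235 0 0; 0 0 -1.2 0.374 0.419 0 0; 0 0 -1.2 0.374 0.419 0 0'; python3 arc.py
```

```text
time_s: 12.62
ee_pos: [464.7, -73.5, 115.7]
ee_rot: [180.0, 0.0, 131.1]
force: [-1.3, 2.5, -3.2]
gripper_width: 21.8
t 12.625 pos [464.7 -73.5 115.7] bearing 49.09 yaw 48.95 rad 130.79 F [-1.3  2.5 -3.2] M [0.48 0.05 0.27] rxF -0.09
```

```bash
python3 -m jog '0 0 -0.6 0.209 0.174 0 0; 0 0 -1.2 0.427 0.336 0 0; 0 0 -1.2 0.427 0.336 0 0'; python3 arc.py;  python3 -m jog '0 0 -0.4 0.15 0.1 0 0; 0 0 -0.8 0.302 0.202 0 0; 0 0 -0.8 0.302 0.202 0 0'; python3 arc.py
```

```text
time_s: 13.0
ee_pos: [475.4, -65.1, 115.7]
ee_rot: [180.0, 0.0, 125.1]
force: [-0.5, 3.6, -3.7]
gripper_width: 21.7
t 13.0 pos [475.4 -65.1 115.7] bearing 55.04 yaw 54.93 rad 130.79 F [-0.5  3.6 -3.7] M [ 0.58 -0.03  0.36] rxF -0.21
time_s: 13.38
ee_pos: [483.0, -60.2, 115.7]
ee_rot: [179.9, 0.0, 121.1]
force: [1.3, 3.9, -3.3]
gripper_width: 21.8
t 13.375 pos [483.  -60.2 115.7] bearing 59.01 yaw 58.93 rad 130.81 F [ 1.3  3.9 -3.3] M [ 0.68 -0.14  0.42] rxF -0.41
```

```bash
python3 -m jog '0 0 -0.4 0.157 0.091 0 0; 0 0 -0.8 0.317 0.177 0 0; 0 0 -0.8 0.317 0.177 0 0'; python3 arc.py;  python3 -m jog '0 0 -0.4 0.162 0.08 0 0; 0 0 -0.4 0.162 0.08 0 0'; python3 arc.py
```

```text
time_s: 13.75
ee_pos: [491.0, -55.7, 115.7]
ee_rot: [179.9, 0.0, 117.1]
force: [1.0, 3.7, -3.5]
gripper_width: 21.4
t 13.75 pos [491.  -55.7 115.7] bearing 63.0 yaw 62.94 rad 130.84 F [ 1.   3.7 -3.5] M [ 0.73 -0.19  0.42] rxF -0.34
time_s: 14.0
ee_pos: [495.1, -53.7, 115.7]
ee_rot: [179.9, 0.0, 115.0]
force: [1.0, 4.9, -2.6]
gripper_width: 21.9
t 14.0 pos [495.1 -53.7 115.7] bearing 64.99 yaw 64.95 rad 130.84 F [ 1.   4.9 -2.6] M [ 0.85 -0.16  0.49] rxF -0.39
```

```bash
python3 -m jog '0 0 -0.4 0.166 0.074 0 0; 0 0 -0.8 0.333 0.143 0 0; 0 0 -0.8 0.333 0.143 0 0'; python3 arc.py
```

```text
time_s: 14.38
ee_pos: [503.5, -50.2, 115.7]
ee_rot: [179.9, 0.0, 111.0]
force: [1.3, 5.8, -4.1]
gripper_width: 22.0
t 14.375 pos [503.5 -50.2 115.7] bearing 68.98 yaw 68.96 rad 130.84 F [ 1.3  5.8 -4.1] M [ 0.84 -0.32  0.49] rxF -0.44
```

```bash
python3 -m jog '0 0 -0.4 0.17 0.083 0 0; 0 0 -0.4 0.17 0.083 0 0'; python3 arc.py; python3 -m jog '0 0 -0.4 0.172 0.056 0 0; 0 0 -0.4 0.172 0.056 0 0'; python3 arc.py
```

```text
time_s: 14.62
ee_pos: [507.8, -48.5, 115.7]
ee_rot: [179.9, 0.1, 109.1]
force: [1.7, 3.3, -3.3]
gripper_width: 21.7
t 14.625 pos [507.8 -48.5 115.7] bearing 71.0 yaw 70.95 rad 130.92 F [ 1.7  3.3 -3.3] M [ 0.42 -0.36  0.43] rxF -0.35
time_s: 14.88
ee_pos: [512.1, -47.1, 115.7]
ee_rot: [179.9, 0.1, 107.1]
force: [2.7, 2.6, -4.3]
gripper_width: 21.8
t 14.875 pos [512.1 -47.1 115.7] bearing 72.97 yaw 72.95 rad 130.91 F [ 2.7  2.6 -4.3] M [ 0.48 -0.42  0.5 ] rxF -0.44
```

```bash
python3 -m jog '0 0 -0.4 0.174 0.051 0 0; 0 0 -0.4 0.174 0.051 0 0'; python3 arc.py; python3 -m jog '0 0 -0.4 0.176 0.044 0 0; 0 0 -0.4 0.176 0.044 0 0'; python3 arc.py
```

```text
time_s: 15.12
ee_pos: [516.3, -45.8, 115.7]
ee_rot: [180.0, 0.1, 105.1]
force: [3.1, 1.9, -4.0]
gripper_width: 21.7
t 15.125 pos [516.3 -45.8 115.7] bearing 74.92 yaw 74.92 rad 130.96 F [ 3.1  1.9 -4. ] M [ 0.27 -0.54  0.56] rxF -0.45
time_s: 15.38
ee_pos: [520.2, -44.8, 115.6]
ee_rot: [-180.0, 0.1, 103.1]
force: [1.4, 1.9, -2.8]
gripper_width: 21.9
t 15.375 pos [520.2 -44.8 115.6] bearing 76.67 yaw 76.85 rad 130.99 F [ 1.4  1.9 -2.8] M [ 0.12 -0.3   1.03] rxF -0.24
```

```bash
python3 -m jog '0 0 -0.2 0.088 0.02 0 0; 0 0 -0.2 0.088 0.02 0 0'; python3 arc.py; python3 -m jog '0 0 -0.2 0.089 0.018 0 0; 0 0 -0.2 0.089 0.018 0 0'; python3 arc.py
```

```text
time_s: 15.62
ee_pos: [522.1, -44.4, 115.5]
ee_rot: [-179.9, 0.1, 102.1]
force: [-0.3, -1.4, -2.8]
gripper_width: 21.7
t 15.625 pos [522.1 -44.4 115.5] bearing 77.52 yaw 77.93 rad 131.04 F [-0.3 -1.4 -2.8] M [-0.27 -0.01  1.37] rxF 0.08
time_s: 15.88
ee_pos: [524.1, -43.9, 115.4]
ee_rot: [-179.9, 0.0, 101.0]
force: [-1.9, -2.1, -3.4]
gripper_width: 21.8
t 15.875 pos [524.1 -43.9 115.4] bearing 78.41 yaw 78.98 rad 131.1 F [-1.9 -2.1 -3.4] M [-0.52  0.35  1.52] rxF 0.3
```

```bash
python3 -m jog '0 0 -0.2 0.089 0.017 0 0; 0 0 -0.4 0.178 0.032 0 0; 0 0 -0.4 0.178 0.032 0 0'; python3 arc.py; python3 -m jog '0 0 -0.2 0.09 0.014 0 0; 0 0 -0.2 0.09 0.014 0 0'; python3 arc.py
```

```text
time_s: 16.25
ee_pos: [528.9, -42.9, 115.4]
ee_rot: [-179.9, 0.0, 99.0]
force: [-3.8, -3.7, -4.0]
gripper_width: 22.0
t 16.25 pos [528.9 -42.9 115.4] bearing 80.57 yaw 81.03 rad 131.14 F [-3.8 -3.7 -4. ] M [-0.81  0.49  1.47] rxF 0.57
time_s: 16.5
ee_pos: [531.2, -42.5, 115.4]
ee_rot: [-179.9, 0.0, 98.0]
force: [-3.0, -3.4, -4.6]
gripper_width: 21.8
t 16.5 pos [531.2 -42.5 115.4] bearing 81.59 yaw 82.04 rad 131.18 F [-3.  -3.4 -4.6] M [-0.94  0.63  1.42] rxF 0.45
```

```bash
python3 -m jog '0 0 -0.2 0.09 0.01 0 0; 0 0 -0.4 0.18 0.015 0 0; 0 0 -0.6 0.27 0.02 0 0; 0 0 -0.6 0.27 0.02 0 0'; python3 arc.py; python3 -m jog '0 0 -0.2 0.09 0.007 0 0; 0 0 -0.2 0.09 0.007 0 0; 0 0 -0.2 0.09 0.007 0 0'; python3 arc.py
```

```text
time_s: 17.0
ee_pos: [538.0, -41.7, 115.5]
ee_rot: [-179.9, -0.0, 95.0]
force: [-3.4, -4.1, -3.6]
gripper_width: 21.9
t 17.0 pos [538.  -41.7 115.5] bearing 84.57 yaw 85.04 rad 131.17 F [-3.4 -4.1 -3.6] M [-0.84  0.71  1.42] rxF 0.5
time_s: 17.38
ee_pos: [540.2, -41.5, 115.5]
ee_rot: [-180.0, -0.0, 94.0]
force: [-4.7, -3.7, -4.5]
gripper_width: 21.6
t 17.375 pos [540.2 -41.5 115.5] bearing 85.52 yaw 86.01 rad 131.19 F [-4.7 -3.7 -4.5] M [-0.85  0.74  1.48] rxF 0.65
```

```bash
python3 -m jog '0 0 -0.2 0.09 0.005 0 0; 0 0 -0.2 0.09 0.005 0 0; 0 0 -0.2 0.09 0.005 0 0; 0 0 -0.2 0.09 0.005 0 0'; python3 arc.py
python3 - <<'E'
from h import *
L=[]
C=np.array([550.4,-172.3])
for i in range(6):
    grab_frame('top');s=env.state();r=s['ee_pos'][:2]-C;F=s['force'];L.append(s['torque'][2]+(r[0]*F[1]-r[1]*F[0])/1000)
print(np.round(L,2),np.mean(L))
a=grab_frame('top');b=grab_frame('scene')
save(np.hstack([cv2.resize(a[150:240,270:370],(400,360),interpolation=2),cv2.resize(b[180:280,170:281],(400,360),interpolation=2)]),'t4.png')
E
```

```text
time_s: 17.88
ee_pos: [542.4, -41.4, 115.5]
ee_rot: [-180.0, -0.0, 93.0]
force: [-4.1, -3.3, -4.1]
gripper_width: 21.6
t 17.875 pos [542.4 -41.4 115.5] bearing 86.51 yaw 87.01 rad 131.17 F [-4.1 -3.3 -4.1] M [-0.83  0.73  1.46] rxF 0.57
[2.06 1.91 1.99 1.96 2.06 1.95] 1.9878848356337702
```

View pics/t4.png

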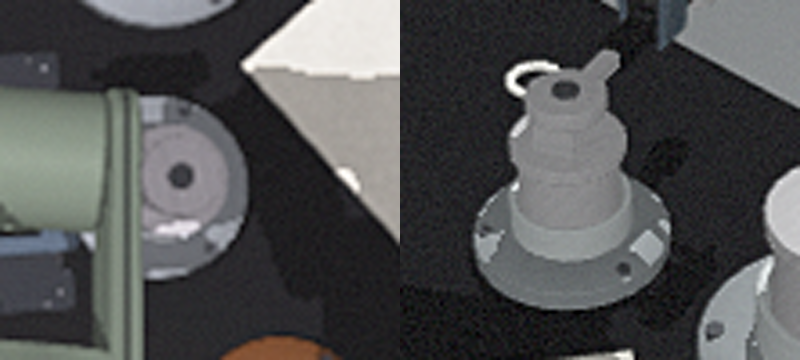

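```bash
cat > tq.py <<'E'
from h import *
L=[];C=np.array([550.4,-172.3])
for i in range(5):
    grab_frame('top');s=env.state();r=s['ee_pos'][:2]-C;F=s['force'];L.append(s['torque'][2]+(r[0]*F[1]-r[1]*F[0])/1000)
print('TQ',round(np.mean(L),2),'bearing',180-np.degrees(np.arctan2(r[1],r[0])))
E
python3 -m jog '0 0 0.4 -0.18 -0.013 0 0; 0 0 0.8 -0.36 -0.033 0 0; 0 0 0.8 -0.36 -0.033 0 0' >/dev/null; python3 tq.py; python3 -m jog '0 0 0.4 -0.18 -0.026 0 0; 0 0 0.4 -0.18 -0.026 0 0' >/dev/null; python3 tq.py;python3 -m jog '0 0 0.2 -0.09 -0.015 0 0; 0 0 0.2 -0.09 -0.015 0 0' >/dev/null; python3 tq.py;python3 -m jog '0 0 0.2 -0.09 -0.017 0 0; 0 0 0.2 -0.09 -0.017 0 0' >/dev/null; python3 tq.py
```

```text
TQ 1.89 bearing 82.63939267211936
TQ 1.93 bearing 80.69688070448457
TQ 1.89 bearing 79.73098842493283
TQ 1.8 bearing 78.73037456219393
```

```bash
python3 -m jog '0 0 0.4 -0.177 -0.038 0 0; 0 0 0.8 -0.353 -0.083 0 0; 0 0 1.2 -0.527 -0.134 0 0; 0 0 1.2 -0.527 -0.134 0 0'; python3 arc.py
```

```text
time_s: 20.9
ee_pos: [513.2, -46.6, 116.1]
ee_rot: [179.7, -0.0, 106.7]
force: [0.4, -1.2, -5.1]
gripper_width: 21.9
t 20.9 pos [513.2 -46.6 116.1] bearing 73.52 yaw 73.28 rad 131.05 F [ 0.4 -1.2 -5.1] M [-0.34 -0.03  0.01] rxF -0.01
```

```bash
python3 -m jog '0 0 0.6 -0.256 -0.092 0 0; 0 0 0.6 -0.256 -0.092 0 0';python3 -m jog '0 0 0 0 0 0.1 0; 0 0 0 0 0 0.25 0; 0 0 0 0 0 0.4 0; 0 0 0 0 0 0.4 0'; python3 arc.py
```

```text
time_s: 21.15
ee_pos: [506.2, -48.7, 116.0]
ee_rot: [179.8, -0.0, 109.8]
force: [-0.3, 0.5, -4.6]
gripper_width: 21.6
time_s: 21.65
ee_pos: [505.5, -49.3, 126.0]
ee_rot: [179.9, 0.0, 110.0]
force: [0.4, 0.5, -5.5]
gripper_width: 21.7
t 21.65 pos [505.5 -49.3 126. ] bearing 69.96 yaw 70.04 rad 130.97 F [ 0.4  0.5 -5.5] M [ 0.09 -0.11  0.16] rxF -0.07
```

```bash
python3 -m jog '0 0 0 0 0 0.5 0; 0 0 0 0 0 1.2 0; 0 0 0 0 0 2 0; 0 0 0 0 0 2.5 0; 0 0 0 0 0 2.5 0';python3 -m jog '0 0 1.2 0.1 1 0 0; 0 0 2.6 0.2 2.5 0 0; 0 0 4 0.4 4 0 0; 0 0 5.4 0.5 5.5 0 0; 0 0 6.8 0.7 7 0 0';python3 -m jog '0 0 1.4 0.1 0.9 0 0; 0 0 2.6 0.25 1.6 0 0; 0 0 3.6 0.3 1.85 0 0; 0 0 3.84 0.3 1.87 0 0; 0 0 3.84 0.3 1.87 0 0'; python3 arc.py
```

```text
time_s: 22.28
ee_pos: [505.6, -49.4, 189.2]
ee_rot: [179.9, 0.0, 110.0]
force: [0.1, -0.7, -4.7]
gripper_width: 22.0
time_s: 22.9
ee_pos: [521.8, 126.6, 187.1]
ee_rot: [-179.9, -0.1, 144.2]
force: [1.7, 0.5, -4.3]
gripper_width: 21.9
time_s: 23.52
ee_pos: [529.7, 172.0, 187.5]
ee_rot: [-179.9, -0.1, 163.1]
force: [0.5, -0.7, -5.0]
gripper_width: 21.5
t 23.525 pos [529.7 172.  187.5] bearing 86.56 yaw 16.89 rad 344.89 F [ 0.5 -0.7 -5. ] M [ 0.05  0.1  -0.05] rxF -0.14
```

```bash
python3 -m jog '0 0 0 0 0 -1.5 0; 0 0 0 0 0 -3.5 0; 0 0 0 0 0 -5.3 0; 0 0 0 0 0 -6.3 0; 0 0 0 0 0 -6.6 0';python3 -m jog '0 0 0 0 0 -0.15 0; 0 0 0 0 0 -0.28 0; 0 0 0 0 0 -0.35 0; 0 0 0 0 0 -0.35 0';python3 -m jog '0 0 0 0 0 -0.03 0; 0 0 0 0 0 -0.03 0'
```

```text
time_s: 24.15
ee_pos: [529.0, 171.5, 21.5]
ee_rot: [-179.9, -0.2, 163.1]
force: [0.9, -0.1, -4.8]
gripper_width: 21.7
time_s: 24.65
ee_pos: [530.4, 172.5, 14.8]
ee_rot: [180.0, 0.0, 163.2]
force: [-0.1, 0.4, -5.6]
gripper_width: 21.7
time_s: 24.9
ee_pos: [530.2, 172.4, 13.7]
ee_rot: [180.0, 0.0, 163.2]
force: [-0.5, -0.2, -5.4]
gripper_width: 21.8
```

```bash
python3 -m jog '0 0 0 0 0 -0.03 0; 0 0 0 0 0 -0.03 0';python3 -m jog '0 0 0 0 0 -0.03 0; 0 0 0 0 0 -0.03 0'
```

```text
time_s: 25.15
ee_pos: [530.3, 172.4, 12.9]
ee_rot: [180.0, 0.0, 163.2]
force: [-0.5, 0.4, -4.9]
gripper_width: 21.4
time_s: 25.4
ee_pos: [530.3, 172.4, 12.8]
ee_rot: [180.0, 0.0, 163.2]
force: [-2.2, -0.9, 3.3]
gripper_width: 21.7
```

Contact at the pickup height. I'll release, rise and check.

```bash
python3 -m jog '0 0 0 0 0 0.02 0.15; 0 0 0 0 0 0.02 0.4; 0 0 0 0 0 0.02 0.8; 0 0 0 0 0 0.02 1; 0 0 0 0 0 0.02 1' 10;python3 -m jog '0 0 0 0 0 0.02 1; 0 0 0 0 0 1 1; 0 0 0 0 0 3 1; 0 0 0 0 0 5 1; 0 0 0 0 0 6 1'; python3 -m jog '0 0 0 -1 2 0.5 1; 0 0 0 -2 4 1 1; 0 0 0 -3 6 1 1; 0 0 0 -3 8 1 1; 0 0 0 -3 8 1 1'
python3 - <<'E'
from h import *
a=grab_frame('top');b=grab_frame('scene')
save(np.hstack([cv2.resize(a[80:280,80:440],(480,400),interpolation=2),cv2.resize(b[130:330,180:350],(320,400),interpolation=2)]),'t5.png')
E
```

```text
time_s: 26.02
ee_pos: [530.3, 172.4, 12.6]
ee_rot: [180.0, 0.0, 163.2]
force: [-0.1, 0.9, -0.1]
gripper_width: 59.0
time_s: 26.65
ee_pos: [531.3, 172.7, 165.7]
ee_rot: [179.8, 0.2, 163.2]
force: [0.6, -1.2, -0.6]
gripper_width: 91.3
time_s: 27.28
ee_pos: [454.6, 375.3, 187.4]
ee_rot: [179.9, 0.0, 163.4]
force: [0.1, -0.9, -0.3]
gripper_width: 91.4
```

View pics/t5.png

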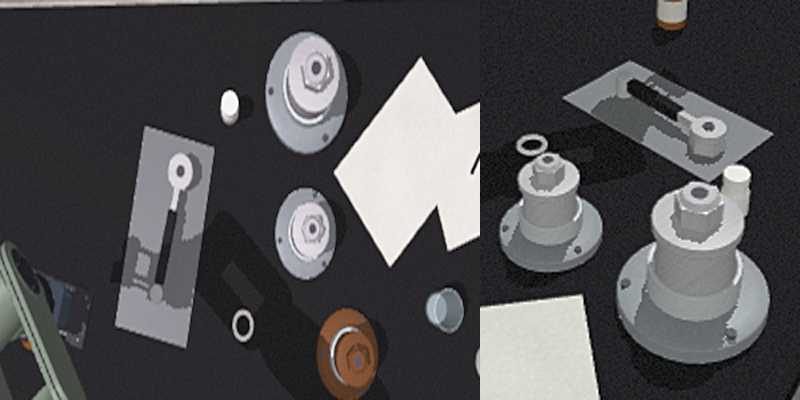

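The wrench lies flat on the mat (head at 180,172 in the left crop), nothing around it has moved, and the gripper touches nothing.

```bash
python3 -c "
from h import *
print(env.job_done())"
```

```text
the job is handed in; nothing more can be done
None
```

The job is handed in at about 27 s of the 72 s; no verdict was reported.

- **What I did:** I took the wrench from the mat and seated its socket on the small grey station's nut with only a light touch of about 2 N. I turned it clockwise through about 68° to the click, rotated back until the torque was gone, lifted off, and laid it where it had started.
- **Nut and click:** The torque climbed at about 58–60° of turn, as at the nut's end stop. It then held at about 1.8–2.0 N m for another 8° or so, and again over the same arc on the way back. That puts the handle at roughly 0.13–0.15 rad, past the click and short of the end stop at 0.20. This is inferred from forces and arm angles, not read from the joints.
- **Measurements that disagreed:**
  - The top and wrist cameras differed by about 2 mm on the nut and on the wrench head.
  - My automatic hexagon fit was off, so I read the nut's angle from its edges by hand.
  - The wrist torque had an offset of about 0.1 N m and some noise.
- **Last checks:** The final pictures show the wrench flat on the mat, with the jar, ring and beaker in place. The amber bottle's spot was covered by the arm in the top view; the scene view shows its lower part, upright. The gripper is open and clear, with about zero force.

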